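Slide a slate slip out over the chopping board's edge

TASK

Slide the dark slate slip along the wooden chopping board towards the board's front edge (the one facing the robot) until its white line lies right above that edge and square with it, so that a hand can later take the slate by the overhanging end. Only push it or drag it with the fingers: never pick it up or tip it off the board. Leave the garlic and the teaspoon on the board, and the things around it, where they are.

Things in the scene. Friction and masses are not known exactly. Their poses are not given: they have to be found in the camera images.
- slip: loose dark grey slate slab, 140 (its x) x 110 (y) x 8 mm, about 0.26 kg, flat on the board, turned up to 0.25 rad from it. Origin: underside centre. A 6 mm white line crosses its top along y, 40 mm from its front (-x) end, 100 mm from its rear end. Pushed on the rear end face by two fingertips held apart, 2 to 4 mm above the board, it slides easily and squares up to them
- slip_line (a point): middle of the white line, on the slate's top face (8 mm above the underside); axes as the slip's
- board: heavy laminated wooden chopping board, does not move, 240 (its x) x 310 (its y) mm, flat smooth top at z = 36 mm, on 8 mm feet on the range's top. Origin: centre of the underside, at z = 0. Its -x side is the front edge facing the robot; it stands turned by up to 0.25 rad
- board_edge (a point): middle of the board's front edge, at its top (120 mm from the board's origin towards -x, z = 36 mm); the axes are the board's, x points from the edge inwards over the board, y along the edge
- garlic: loose bulb of garlic, 48 mm across, 49 mm high, on the board near its left (+y) side; leave alone. Origin: centre of its underside
- teaspoon: loose metal teaspoon, 133 x 28 x 9 mm, on the board near its right (-y) side, roughly along the board's x; leave alone. Origin: centre of its underside
- mill: loose salt shaker with a grey top, 44 mm across, 90 mm high, on the range left of the board; leave alone. Origin: centre of its underside
- spice_jar: loose spice jar with a yellow cap, 42 mm across, 96 mm high, on the range right of the board; leave alone. Origin: centre of its underside
- mug: loose dark and white mug, 87 x 120 x 98 mm, at the back of the range; leave alone. Origin: centre of its underside
- jar: loose jar with a grey lid, 62 x 67 x 90 mm, at the back of the range; leave alone. Origin: centre of its underside
- timer: loose green and white kitchen timer, 68 mm across, 44 mm high, at the back of the range; leave alone. Origin: centre of its underside

How it is judged (in metres and radians):
At the end, for the whole second after the job is handed in: The slate lies flat and still on the board; the middle of its white line is within 7 mm of the board's front edge and 80 mm of that edge's middle; it is within 0.1 rad of square. Garlic and teaspoon are within 20 mm, the other bystanders within 30 mm of their places (x of slip_line in the frame of board_edge between -0.007 and 0.007 m and y of slip_line in the frame of board_edge between -0.08 and 0.08 m and height (world z) of slip between 0.033 and 0.039 m and angle between the x axis of slip and the x axis of board, either way round below 0.1 rad and angle between slip's own z axis and vertical below 0.03 rad and linear speed of slip below 0.01 m/s and angular speed of slip below 0.05 rad/s and distance of each of garlic, teaspoon from where it was at the start of the episode below 0.02 m and distance of each of mill, spice_jar, mug, jar, timer from where it was at the start of the episode below 0.03 m); the robot touches nothing.
It fails at once if the slate is lifted (its underside's centre 8 mm or more above the board's top) (height (world z) of slip above 0.044 m).
It fails at once if the slate is tipped (over 0.12 rad) or falls off the board (angle between slip's own z axis and vertical above 0.12 rad or height (world z) of slip below 0.025 m).
It fails at once if garlic or teaspoon is moved over 20 mm, or another bystander over 30 mm (distance of any of garlic, teaspoon from where it was at the start of the episode above 0.02 m or distance of any of mill, spice_jar, mug, jar, timer from where it was at the start of the episode above 0.03 m).
It also fails if it takes over 35 s, if anything falls off the work surface, if the arm or the gripper's body presses on something with over 40 N, if the wrist force passes 120 N, or if a joint passes its speed limit or range.

ROBOT

A 6-joint arm with a two-finger parallel gripper is mounted at the origin on a cart in front of the work surface, level with it; the furniture and walls round the work are solid. World frame = base frame: x ahead of the robot, y to its left, z up, the work surface at z = 0. Lengths are in mm, angles in rad, forces in N, time in s.
With the tool pointing down it reaches from about 350 to 975 mm from the base axis. Payload 7.1 kg.
Tool frame: the origin (TCP) lies midway between the tips of the shut fingers; the grasp point (between the pads) lies 19 mm behind it (ctrl.grip_depth is the distance from the TCP to the grasp point, in mm); z points along the fingers, y is the line along which they close (so a half turn about z gives the same grasp; the last joint's range is limited). The gripper opens to 88 mm and grips with 3 to 60 N. Pads are 20 mm wide; open, the fingers measure 115 mm over their backs; the gripper's body (75 mm by 178 mm) begins 61 mm behind the grasp point.
Start: joints at [-1.162, 0.423, 1.63, -0, 1.089, -0.019], TCP at [259.309, -568.651, 222.675] pointing down, gripper open.
Joint ranges: [-3, 3], [-0.9, 2.11], [0.09, 2.58], [-1.31, 4.45], [0.11, 2.69], [-2.54, 2.54]. Speed limits (rad/s): [2.39, 2.39, 3.01, 3.14, 3.14, 3.14].

INTERFACE

Orientations are given as a rotation vector (axis times angle).
In Python, from workcell import ctrl, cams gives the robot as it stands.
- The arm moves only by the tool move_arm, never from a script. Its argument "steps" is a list of rows, each a list of 3 entries, a list of its own where there are three numbers: the shift along the tool's x, y, z in units of 25 mm (1.0 is 25 mm), then the turn about the tool's z in units of 5 degrees (1.0 is 5 degrees), then the closure, from 0 (fully open) to 1 (shut). A call has 1 to 20 rows; each row shifts and turns the commanded pose from where the row before left it, along the tool's axes as they then stand; what a row does not reach is not made up. A row lasts 1/12 s, in which the tool goes at most 41.7 mm and 7.16 degrees, less where a joint would pass 70% of its speed; a pose out of reach is approached as far as the arm can. A call is refused whole if a number of a shift passes 1 or a number of a turn 1, either way. A call with a gripper value outside its range is refused whole. The fingers move at their own pace and stop on an object; the grip force is fixed at half the most. Time passes only in rows, so rows that do not move let the fingers close. It gives the time, the measured TCP pose, the force, the opening and the grip force at its end, in the units of the state.
- ctrl.get_obs(): the state, without advancing time (a new reading comes with each control period).
- cams.get_image(name): name is "scene" or "top" or "wrist"; returns a dict with "image" (384x512x3 uint8, red, green, blue), "camera_matrix" (3x3 intrinsics, pixels), "xyz" and "rotation" of the camera in the world; the wrist camera has in their place "mount" (4x4, takes a point from camera to tool coordinates, whose origin is the TCP and whose axes are the flange's). Camera axes: x right, y down, z forward; pixel columns grow to the right and rows downward; lengths in mm; the calibration is good to about 2 mm. The wrist camera is an equidistant fisheye: a pixel r from the principal point sees the ray r / f radians off the axis. A picture is of the moment at which its call begins: read the wrist's pose just before it. There is no depth.
- ctrl.close_job(): hands the job in; it is judged then, once.
Trained networks look in the newest picture that a camera, given by its name, has taken for a name from the list of things; names that differ only in an ending like _2 or _b are one class to them, and where a whole thing is asked for, a point or a joint stands for the part that bears it (a point fixed in the world has none). Each returns a list of dicts, best first, with "p" (0 to 1); they miss things now and then, are a little off and sometimes report something else, mostly with a low value. They report only what shows in the picture. A call takes as long as a camera call.
- cams.boxes_of(camera, thing): "rect" ([centre column, centre row, width, height] in pixels, round what is visible of it).
- cams.cut_out(camera, thing): "pixels" (384x512 bool, what is visible of it) and "rect" ([centre column, centre row, width, height] in pixels, round what is visible of it).
The state is a dict: "t": time; "qpos": joint angles; "qvel": joint speeds; "joint_torque": joint torques, N m; "ee_pos": TCP position; "orientation": TCP orientation; "ft_force": force on the tool from outside, world axes, zero at the start; "moment": the same for the moment, N m; "width": finger opening in mm; "grasp_force": force on a finger pad.
Only numpy, scipy, OpenCV 4.12 (cv2) and the standard library are available. Lean on these libraries where they do the work, as an engineer would, in place of code of your own. Each camera call takes 0.05 s, during which the arm holds its last target. There are 200 camera calls.

## Working session

There is one attempt and no reset: what is moved stays moved. The work goes in short steps, Python scripts to look and compute and a tool call to move; the robot and the scene stay as the last step left them, time stands still between calls to the robot, and variables do not carry over. Pictures are saved under pics/ and viewed, at most 10 in all, crops included, and the job is handed in when it is done.

Besides the shell and the picture viewer there is one more tool, called by a JSON object that holds its "op" and its "data", one argument or row to a line. move_arm: Moves the arm, as the interface text tells. Its arguments: {"type":"object","properties":{"steps":{"type":"array"}},"required":["steps"]}

```bash
mkdir -p pics; cat > h.py <<'E'
import numpy as np, cv2
from workcell import ctrl, cams
def ray(im,uv):
    K=im["camera_matrix"]; d=np.linalg.inv(K)@np.array([uv[0],uv[1],1.]); return im["rotation"]@d
def toplane(im,uv,z):
    d=ray(im,uv); o=np.array(im["xyz"]); return (o+d*(z-o[2])/d[2])[:2]
def rect(im,mask,z):
    c,_=cv2.findContours(mask.astype(np.uint8),cv2.RETR_EXTERNAL,cv2.CHAIN_APPROX_NONE)
    c=max(c,key=cv2.contourArea)[:,0,:]
    P=np.array([toplane(im,p,z) for p in c],np.float32)
    return cv2.minAreaRect(P),P
E
python3 - <<'E'
from h import *
o=ctrl.get_obs(); print({k:np.round(v,3) for k,v in o.items()})
for c in ("top","scene"):
    im=cams.get_image(c); cv2.imwrite(f"pics/{c}1.png",im["image"][:,:,::-1])
    print(c,np.round(im["xyz"]),np.round(im["rotation"],3).tolist(),im["camera_matrix"].tolist())
    for n,z in (("slip",44),("board",36),("garlic",60),("teaspoon",40),("mill",45),("spice_jar",45),("mug",50),("jar",50),("timer",30)):
        r=cams.cut_out(c,n)
        if r:
            R,P=rect(im,r[0]["pixels"],z); print(n,round(r[0]["p"],2),np.round(r[0]["rect"]),np.round(R[0]),np.round(R[1]),round(R[2],1))
E
```

```text
{'t': np.float64(0.0), 'qpos': array([-1.162,  0.424,  1.631, -0.   ,  1.089, -0.019]), 'qvel': array([-0.   , -0.001, -0.001,  0.002, -0.   , -0.001]), 'joint_torque': array([ 2.0000e-03, -5.4461e+01, -2.7366e+01,  6.5000e-02,  2.3000e-02,
       -0.0000e+00]), 'ee_pos': array([ 259.095, -568.145,  221.888]), 'orientation': array([-3.068, -0.667,  0.   ]), 'ft_force': array([-0.528, -1.062, -0.848]), 'moment': array([ 0.002, -0.034,  0.034]), 'grasp_force': np.float64(0.0), 'width': np.float64(87.875)}
top [ 382.   84. 1131.] [-2.142, 2.133, -0.205] [[441.66154177653164, 0.0, 268.8937620034017], [0.0, 441.66154177653164, 191.74826126732398], [0.0, 0.0, 1.0]]Traceback (most recent call last):
  File "<stdin>", line 9, in <module>
  File "h.py", line 10, in rect
    P=np.array([toplane(im,p,z) for p in c],np.float32)
                ~~~~~~~^^^^^^^^
  File "h.py", line 6, in toplane
    d=ray(im,uv); o=np.array(im["xyz"]); return (o+d*(z-o[2])/d[2])[:2]
                                                              ~^^^
IndexError: invalid index to scalar variable.
```

View pics/top1.png

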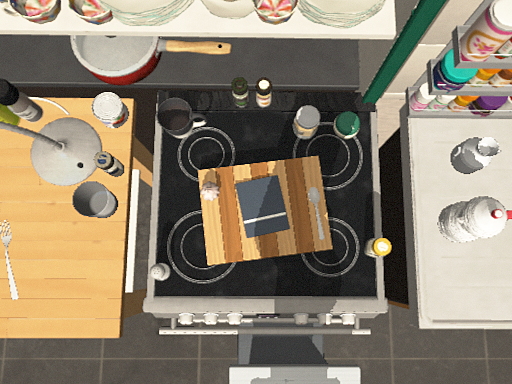

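The top picture shows the board with corners near (198,170), (319,156), (331,248) and (207,265). The slate is at (263,206) with its white line at about (264,217), garlic at (209,188) and the spoon at (316,205). The camera's rotation is a rotation vector, so I'll fix the helper.

```bash
sed -i 's/return im\["rotation"\]@d/return cv2.Rodrigues(np.array(im["rotation"],float))[0]@d/' h.py
cat > m.py <<'E'
from h import *
import sys
tag=sys.argv[1]
for c in ("top","scene"):
    im=cams.get_image(c); cv2.imwrite(f"pics/{c}{tag}.png",im["image"][:,:,::-1])
    print(c,np.round(im["xyz"]))
    for n,z in (("slip",44),("board",36),("garlic",60),("teaspoon",40)):
        r=cams.cut_out(c,n)
        if r:
            R,P=rect(im,r[0]["pixels"],z); print(n,round(r[0]["p"],2),np.round(r[0]["rect"]),np.round(R[0],1),np.round(R[1]),round(R[2],1),np.round(cv2.boxPoints(R)).tolist())
            if n=="slip":
                m=cv2.morphologyEx(r[0]["pixels"].astype(np.uint8),cv2.MORPH_CLOSE,np.ones((9,9)))
                g=im["image"].min(2); v,u=np.where((m>0)&(g>150))
                if len(u)>5:
                    L=np.array([toplane(im,p,44) for p in zip(u,v)],np.float32); q=cv2.minAreaRect(L); print("line",len(u),np.round(q[0],1),np.round(q[1]),round(q[2],1),np.round(cv2.boxPoints(q)).tolist())
E
python3 m.py 2
```

```text
top [ 382.   84. 1131.]
slip 0.73 [261. 206.  52.  64.] [538.   84.8] [142. 110.] 12.7 [[457.0, 123.0], [481.0, 16.0], [619.0, 47.0], [595.0, 154.0]]
line 112 [509.7  78.4] [  8. 107.] 13.6 [[493.0, 129.0], [518.0, 26.0], [526.0, 27.0], [501.0, 131.0]]
board 0.81 [267. 211. 133. 113.] [532.3  80. ] [241. 311.] 7.6 [[392.0, 218.0], [433.0, -90.0], [672.0, -58.0], [631.0, 250.0]]
garlic 0.59 [211. 191.  15.  20.] [572.8 213.5] [46. 41.] 27.7 [[543.0, 221.0], [562.0, 184.0], [603.0, 206.0], [584.0, 243.0]]
teaspoon 0.55 [315. 214.  14.  51.] [561.6 -46.5] [25. 46.] 89.2 [[539.0, -59.0], [584.0, -59.0], [585.0, -34.0], [539.0, -34.0]]
scene [203. 594. 665.]
slip 0.58 [251. 213.  67.  49.] [535.5  83.1] [143. 119.] 12.9 [[452.0, 125.0], [479.0, 9.0], [619.0, 41.0], [592.0, 157.0]]
line 65 [507.4  77.7] [  8. 103.] 13.0 [[492.0, 127.0], [515.0, 27.0], [523.0, 28.0], [500.0, 129.0]]
board 0.9 [250. 227. 145. 124.] [526.3  83.6] [246. 329.] 7.6 [[382.0, 230.0], [426.0, -96.0], [670.0, -63.0], [627.0, 263.0]]
garlic 0.88 [205. 238.  22.  18.] [568.6 215.2] [46. 56.] 38.2 [[533.0, 223.0], [568.0, 179.0], [604.0, 208.0], [570.0, 251.0]]
teaspoon 0.63 [288. 185.  46.  18.] [567.1 -51. ] [28. 37.] 65.2 [[544.0, -56.0], [578.0, -71.0], [590.0, -46.0], [556.0, -30.0]]
```

View pics/scene2.png

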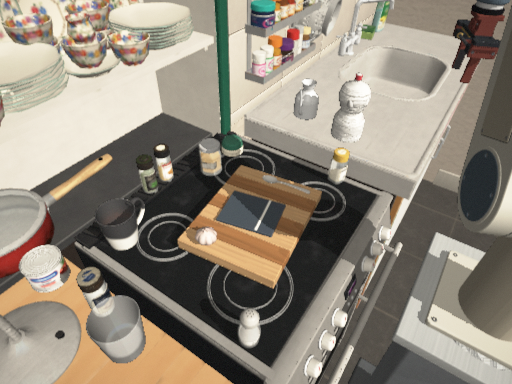

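The scene picture agrees: slate at (251,213), line at its front side, clear space behind its rear end. 

Pose estimates:
- **Board:** yaw 0.132, edge middle at (413.4, 64.1).
- **Line:** 97 mm inward of the edge.
- **Slate:** its rear end is at about 195 mm in the board frame.

I'll turn the tool to the board's yaw and go behind the slate.

{"op": "move_arm", "data": {
  "steps": [
    [[0, 0, 0], 1, 0.3],
    [[0, 0, 0], 1, 0.3],
    [[0, 0, 0], 1, 0.3],
    [[0, 0, 0], 0.39, 0.3],
    [[0.74, -0.98, 0], 0, 0.3],
    [[0.74, -0.98, 0], 0, 0.3],
    [[0.74, -0.98, 0], 0, 0.3],
    [[0.74, -0.98, 0], 0, 0.3],
    [[0.74, -0.98, 0], 0, 0.3],
    [[0.74, -0.98, 0], 0, 0.3],
    [[0.74, -0.98, 0], 0, 0.3],
    [[0.74, -0.98, 0], 0, 0.3],
    [[0.74, -0.98, 0], 0, 0.3],
    [[0.74, -0.98, 0], 0, 0.3],
    [[0.74, -0.98, 0], 0, 0.3],
    [[0.74, -0.98, 0], 0, 0.3],
    [[0.74, -0.98, 0], 0, 0.3],
    [[0.74, -0.98, 0], 0, 0.3],
    [[0.74, -0.98, 0], 0, 0.3],
    [[0.74, -0.98, 0], 0, 0.3]
  ]
}}

```text
t: 2.27
ee_pos: [501.8, -139.7, 222.9]
orientation: [3.135, 0.207, 0.001]
ft_force: [-0.4, -0.0, 0.2]
width: 61.3
grasp_force: 0.0
```

{"op": "move_arm", "data": {
  "steps": [
    [[0.74, -0.98, 0], 0, 0.3],
    [[0.74, -0.98, 0], 0, 0.3],
    [[0.74, -0.98, 0], 0, 0.3],
    [[0.74, -0.98, 0], 0, 0.3],
    [[0.74, -0.98, 0], 0, 0.3],
    [[0.74, -0.98, 0], 0, 0.3],
    [[0.74, -0.98, 0], 0, 0.3],
    [[0.74, -0.98, 0], 0, 0.3],
    [[0.74, -0.98, 0], 0, 0.3],
    [[0, 0, 0], 0, 0.3],
    [[0, 0, 0], 0, 0.3],
    [[0, 0, 0], 0, 0.3]
  ]
}}

```text
t: 3.27
ee_pos: [636.7, 99.1, 222.4]
orientation: [3.134, 0.208, -0.001]
ft_force: [0.4, -0.5, -0.5]
width: 61.3
grasp_force: 0.0
```

```bash
cat > s.py <<'E'
from h import *
o=ctrl.get_obs(); R=cv2.Rodrigues(np.array(o["orientation"],float))[0]; p=np.array(o["ee_pos"])
yaw=np.arctan2(R[1,0],R[0,0]); d=p[:2]-[413.4,64.1]; c,s=np.cos(.132),np.sin(.132)
print("t",o["t"],"p",np.round(p,1),"yaw",round(yaw,3),"tilt",np.round(R[:,2],3),"board xy",np.round([c*d[0]+s*d[1],-s*d[0]+c*d[1]],1),"F",np.round(o["ft_force"],1),"w",round(o["width"],1), "q", np.round(o["qpos"],2))
E
python3 s.py
```

```text
t 3.2667 p [636.7  99.1 222.4] yaw 0.132 tilt [-0.001 -0.    -1.   ] board xy [225.9   5.3] F [ 0.4 -0.5 -0.5] w 61.3 q [ 0.14  0.45  1.58 -0.    1.11  1.57]
```

{"op": "move_arm", "data": {
  "steps": [
    [[0.1, -0.1, 0.9], 0, 0.3],
    [[0, 0, 0.9], 0, 0.3],
    [[0, 0, 0.9], 0, 0.3],
    [[0, 0, 0.9], 0, 0.3],
    [[0, 0, 0.9], 0, 0.3],
    [[0, 0, 0.9], 0, 0.3],
    [[0, 0, 0.9], 0, 0.3],
    [[0, 0, 0], 0, 0.3],
    [[0, 0, 0], 0, 0.3]
  ]
}}

```text
t: 4.02
ee_pos: [638.1, 100.9, 64.5]
orientation: [3.135, 0.205, -0.004]
ft_force: [0.4, 0.0, 0.8]
width: 61.7
grasp_force: 0.0
```

```bash
python3 s.py; python3 - <<'E'
from h import *
im=cams.get_image("wrist"); cv2.imwrite("pics/w1.png",im["image"][:,:,::-1]); print(np.round(im["mount"],2).tolist(), im["camera_matrix"].tolist())
im=cams.get_image("top"); cv2.imwrite("pics/t3.png",cv2.resize(im["image"][130:290,170:350,::-1],None,fx=3.5,fy=3.5,interpolation=2))
E
```

```text
t 4.0167 p [638.1 100.9  64.5] yaw 0.131 tilt [-0.003 -0.    -1.   ] board xy [227.6   6.9] F [0.4 0.  0.8] w 61.7 q [ 0.14  0.65  1.66 -0.    0.83  1.58]
[[-0.0, -0.96, -0.29, 79.41], [1.0, -0.0, -0.0, 0.21], [0.0, -0.29, 0.96, -161.08], [0.0, 0.0, 0.0, 1.0]] [[297.3186396354542, 0.0, 258.68029122728285], [0.0, 297.3186396354542, 191.7010242438506], [0.0, 0.0, 1.0]]
```

View pics/w1.png

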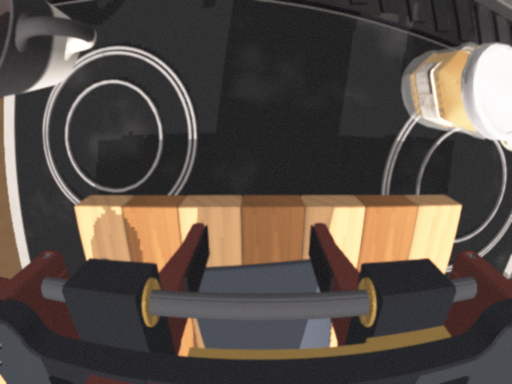

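The wrist picture shows the slate's rear edge from about (205,268) to (310,261). The fingertips are near (203,230) and (318,230), on the board side of its rear edge at row 197. I'll project those points to check the gap.

```bash
cat > w.py <<'E'
from h import *
def wpt(im,o,uv,z):
    K=im["camera_matrix"]; v=np.array([uv[0]-K[0,2],uv[1]-K[1,2]]); r=np.hypot(*v); th=r/K[0,0]
    d=np.array([*(v/r*np.sin(th)),np.cos(th)]); M=np.array(im["mount"])
    R=cv2.Rodrigues(np.array(o["orientation"],float))[0]; p=np.array(o["ee_pos"])
    C=R@M[:3,3]+p; D=R@M[:3,:3]@d; w=(C+D*(z-C[2])/D[2])[:2]-[413.4,64.1]
    c,s=np.cos(.132),np.sin(.132); return np.round([c*w[0]+s*w[1],-s*w[0]+c*w[1]],1)
E
python3 - <<'E'
from w import *
o=ctrl.get_obs(); im=cams.get_image("wrist")
print("slate",[wpt(im,o,p,44) for p in((208,268),(308,261))])
print("board rear",[wpt(im,o,p,36) for p in((100,197),(270,196),(440,197))])
print("tips",[wpt(im,o,p,64.5) for p in((203,226),(208,264),(312,226),(318,226))])
E
```

```text
slate [array([196.3,  43.9]), array([202.2, -28. ])]
board rear [array([247.5, 126.2]), array([248.5,  -0.5]), array([ 247. , -133.6])]
tips [array([238.5,  40.8]), array([211.9,  39.6]), array([238.4, -25. ]), array([238.3, -28.7])]
```

{"op": "move_arm", "data": {
  "steps": [
    [[0, 0, 0.5], 0, 0.3],
    [[0, 0, 0.3], 0, 0.3],
    [[0, 0, 0.2], 0, 0.3],
    [[0, 0, 0], 0, 0.3],
    [[0, 0, 0], 0, 0.3]
  ]
}}

```text
t: 4.58
ee_pos: [638.9, 102.2, 39.6]
orientation: [3.135, 0.207, -0.002]
ft_force: [-0.5, -0.7, 0.2]
width: 61.4
grasp_force: 0.0
```

```bash
python3 s.py
```

```text
t 4.5833 p [638.9 102.2  39.6] yaw 0.132 tilt [-0.001 -0.    -1.   ] board xy [228.5   8.1] F [-0.5 -0.7  0.2] w 61.4 q [ 0.14  0.69  1.66 -0.    0.79  1.58]
```

{"op": "move_arm", "data": {
  "steps": [
    [[-0.2, 0, 0.02], 0, 0.3],
    [[-0.2, 0, 0], 0, 0.3],
    [[-0.1, 0, 0], 0, 0.3],
    [[-0.1, 0, 0], 0, 0.3],
    [[-0.1, 0, 0], 0, 0.3],
    [[-0.1, 0, 0], 0, 0.3],
    [[-0.1, 0, 0], 0, 0.3],
    [[-0.1, 0, 0], 0, 0.3],
    [[-0.2, 0, 0], 0, 0.3],
    [[-0.2, 0, 0], 0, 0.3],
    [[-0.2, 0, 0], 0, 0.3],
    [[-0.2, 0, 0], 0, 0.3],
    [[-0.2, 0, 0], 0, 0.3],
    [[-0.2, 0, 0], 0, 0.3],
    [[-0.2, 0, 0], 0, 0.3],
    [[-0.2, 0, 0], 0, 0.3],
    [[0, 0, 0], 0, 0.3]
  ]
}}

```text
t: 6.0
ee_pos: [573.4, 93.5, 39.5]
orientation: [3.135, 0.207, -0.003]
ft_force: [0.1, -0.0, 0.1]
width: 61.4
grasp_force: 0.0
```

```bash
python3 s.py
```

```text
t 6.0 p [573.4  93.5  39.5] yaw 0.132 tilt [-0.002 -0.    -1.   ] board xy [162.5   8.1] F [ 0.1 -0.   0.1] w 61.4 q [0.14 0.62 1.82 0.   0.7  1.58]
```

{"op": "move_arm", "data": {
  "steps": [
    [[-0.2, 0, 0], 0, 0.3],
    [[-0.2, 0, 0], 0, 0.3],
    [[-0.2, 0, 0], 0, 0.3],
    [[-0.2, 0, 0], 0, 0.3],
    [[-0.2, 0, 0], 0, 0.3],
    [[-0.2, 0, 0], 0, 0.3],
    [[-0.2, 0, 0], 0, 0.3],
    [[-0.1, 0, 0], 0, 0.3],
    [[-0.1, 0, 0], 0, 0.3],
    [[0, 0, 0], 0, 0.3]
  ]
}}

```text
t: 6.83
ee_pos: [534.4, 88.2, 39.6]
orientation: [3.135, 0.207, -0.002]
ft_force: [-0.3, 0.0, 0.8]
width: 61.5
grasp_force: 0.0
```

```bash
python3 s.py; python3 m.py 3; python3 - <<'E'
import cv2
a=cv2.imread("pics/top3.png")[150:290,180:350]; b=cv2.imread("pics/scene3.png")[150:290,170:340]
cv2.imwrite("pics/c3.png",cv2.resize(cv2.hconcat([a,b]),(800,330),interpolation=2))
E
```

```text
t 6.8333 p [534.4  88.2  39.6] yaw 0.132 tilt [-0.001 -0.    -1.   ] board xy [123.1   8. ] F [-0.3  0.   0.8] w 61.5 q [0.14 0.58 1.91 0.   0.65 1.58]
top [ 382.   84. 1131.]
board 0.72 [266. 212. 133. 113.] [550.6 -48.8] [243.  69.] 12.8 [[425.0, -42.0], [440.0, -109.0], [677.0, -56.0], [661.0, 12.0]]
garlic 0.81 [210. 191.  22.  18.] [573.2 214.4] [44. 47.] 82.0 [[547.0, 196.0], [594.0, 189.0], [600.0, 233.0], [553.0, 239.0]]
teaspoon 0.7 [314. 208.  13.  38.] [538.9 -46.8] [97. 23.] 3.1 [[490.0, -38.0], [491.0, -61.0], [588.0, -56.0], [587.0, -33.0]]
scene [203. 594. 665.]
slip 0.88 [282. 227.  68.  55.] [451.7  78. ] [144. 118.] 7.5 [[373.0, 127.0], [388.0, 10.0], [531.0, 29.0], [515.0, 146.0]]
line 52 [423.   73.6] [ 4. 99.] 7.5 [[415.0, 123.0], [428.0, 24.0], [431.0, 25.0], [418.0, 123.0]]
board 0.85 [251. 233. 145. 111.] [522.9 114.1] [247. 266.] 7.2 [[384.0, 231.0], [417.0, -33.0], [662.0, -2.0], [629.0, 261.0]]
garlic 0.76 [206. 238.  19.  21.] [569.5 214.1] [46. 53.] 38.2 [[535.0, 221.0], [568.0, 179.0], [604.0, 208.0], [571.0, 249.0]]
teaspoon 0.43 [293. 188.  37.  16.] [480.6 -64.8] [43.  8.] 2.4 [[459.0, -62.0], [459.0, -70.0], [502.0, -68.0], [502.0, -60.0]]
```

View pics/c3.png

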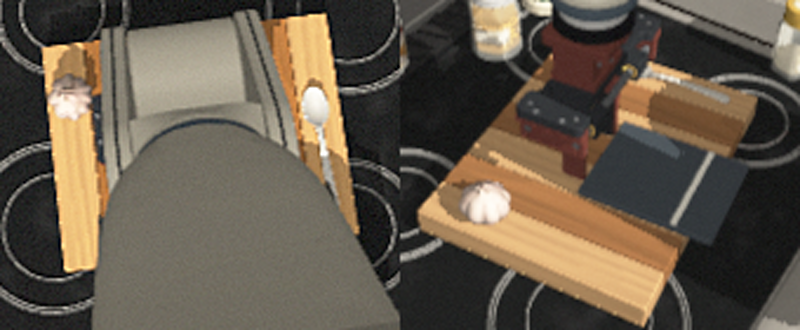

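The crop shows the line squared up and just short of the front edge, with garlic and spoon undisturbed. The scene camera and the finger position both put the line about 13 mm inside the edge. I'll push 11 mm more, clear the view and measure the line against the edge directly.

{"op": "move_arm", "data": {
  "steps": [
    [[-0.1, 0, 0], 0, 0.3],
    [[-0.1, 0, 0], 0, 0.3],
    [[-0.1, 0, 0], 0, 0.3],
    [[-0.1, 0, 0], 0, 0.3],
    [[-0.04, 0, 0], 0, 0.3],
    [[0, 0, 0], 0, 0.3],
    [[0, 0, 0], 0, 0.3]
  ]
}}

```text
t: 7.92
ee_pos: [523.9, 86.9, 39.6]
orientation: [3.135, 0.207, -0.001]
ft_force: [-0.1, 0.4, -0.5]
width: 61.8
grasp_force: 0.0
```

```bash
python3 s.py
```

```text
t 7.9167 p [523.9  86.9  39.6] yaw 0.132 tilt [-0.001 -0.    -1.   ] board xy [112.6   8. ] F [-0.1  0.4 -0.5] w 61.8 q [0.14 0.57 1.93 0.   0.64 1.58]
```

{"op": "move_arm", "data": {
  "steps": [
    [[0.3, 0, 0], 0, 0.3],
    [[0.3, 0, 0], 0, 0.3],
    [[0.3, 0, -0.5], 0, 0.3],
    [[0, 0, -1], 0, 0.3],
    [[0, 0, -1], 0, 0.3],
    [[0, 0, -1], 0, 0.3],
    [[0, 0, -1], 0, 0.3],
    [[0, 0, -1], 0, 0.3],
    [[0, 0, -1], 0, 0.3],
    [[0, 1, 0], 0, 0.3],
    [[0, 1, 0], 0, 0.3],
    [[0, 1, 0], 0, 0.3],
    [[0, 1, 0], 0, 0.3],
    [[0, 1, 0], 0, 0.3],
    [[0, 1, 0], 0, 0.3],
    [[0, 1, 0], 0, 0.3],
    [[0, 1, 0], 0, 0.3],
    [[0, 1, 0], 0, 0.3],
    [[0, 1, 0], 0, 0.3],
    [[0, 1, 0], 0, 0.3]
  ]
}}

```text
t: 9.58
ee_pos: [583.6, -184.3, 202.4]
orientation: [3.135, 0.207, 0.001]
ft_force: [0.5, 1.0, 0.1]
width: 61.5
grasp_force: 0.0
```

{"op": "move_arm", "data": {
  "steps": [
    [[0, 1, 0], 0, 0.3],
    [[0, 1, 0], 0, 0.3],
    [[0, 1, 0], 0, 0.3],
    [[0, 1, 0], 0, 0.3],
    [[0, 1, 0], 0, 0.3],
    [[0, 1, 0], 0, 0.3],
    [[0, 1, 0], 0, 0.3],
    [[0, 0, 0], 0, 0.3],
    [[0, 0, 0], 0, 0.3]
  ]
}}

```text
t: 10.33
ee_pos: [606.0, -357.5, 201.8]
orientation: [-3.135, -0.204, 0.0]
ft_force: [0.3, 0.4, -0.5]
width: 61.4
grasp_force: 0.0
```

```bash
python3 s.py; python3 m.py 4; python3 - <<'E'
import cv2
a=cv2.imread("pics/top4.png")[180:290,190:350]; b=cv2.imread("pics/scene4.png")[170:290,210:350]
cv2.imwrite("pics/c4.png",cv2.hconcat([cv2.resize(a,(440,300),interpolation=2),cv2.resize(b,(350,300),interpolation=2)]))
E
```

```text
t 10.3333 p [ 606.  -357.5  201.8] yaw 0.13 tilt [-0.  0. -1.] board xy [ 135.5 -443.3] F [ 0.3  0.4 -0.5] w 61.4 q [-0.55  0.56  1.45  0.    1.13  0.89]
top [ 382.   84. 1131.]
slip 0.57 [262. 245.  51.  63.] [444.6  79. ] [139. 109.] 7.3 [[369.0, 124.0], [382.0, 16.0], [521.0, 34.0], [507.0, 142.0]]
line 93 [414.3  75.5] [  5. 103.] 7.5 [[405.0, 126.0], [418.0, 24.0], [424.0, 25.0], [410.0, 127.0]]
board 0.49 [265. 243.  49.  62.] [445.   78.4] [141. 112.] 7.7 [[368.0, 125.0], [382.0, 13.0], [522.0, 32.0], [507.0, 143.0]]
garlic 0.72 [211. 191.  15.  20.] [573.1 211.8] [43. 39.] 1.3 [[551.0, 231.0], [552.0, 192.0], [595.0, 193.0], [594.0, 232.0]]
teaspoon 0.69 [315. 211.  15.  52.] [522.5 -49. ] [130.  27.] 5.8 [[457.0, -42.0], [459.0, -69.0], [588.0, -56.0], [586.0, -29.0]]
scene [203. 594. 665.]
slip 0.96 [288. 229.  69.  54.] [441.5  77.7] [140. 114.] 7.1 [[365.0, 126.0], [379.0, 12.0], [518.0, 30.0], [504.0, 143.0]]
line 51 [412.7  71.9] [ 3. 97.] 7.6 [[405.0, 120.0], [417.0, 24.0], [421.0, 24.0], [408.0, 120.0]]
board 0.78 [252. 226. 145. 125.] [526.5  84.1] [246. 328.] 7.5 [[383.0, 230.0], [426.0, -94.0], [670.0, -62.0], [627.0, 263.0]]
garlic 0.76 [206. 237.  20.  15.] [568.5 215.1] [46. 55.] 35.0 [[534.0, 224.0], [565.0, 179.0], [603.0, 206.0], [572.0, 251.0]]
teaspoon 0.66 [287. 184.  47.  19.] [520.2 -57.3] [131.  25.] 7.5 [[454.0, -53.0], [457.0, -78.0], [587.0, -61.0], [584.0, -36.0]]
```

View pics/c4.png

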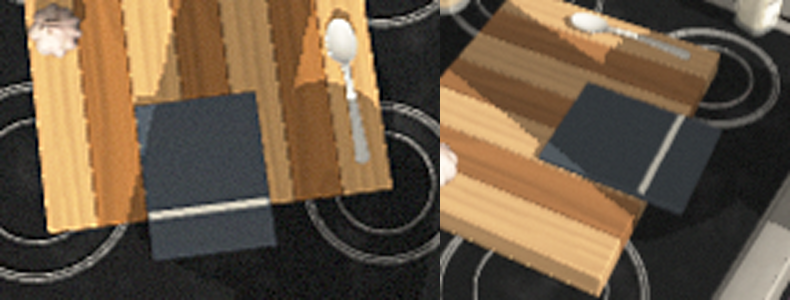

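The picture shows the line at crop (152,215)–(268,200), practically on the board's edge line from (47,233) to (392,187), and square with it. One sub-pixel fit of the edge will settle whether to hand in.

```bash
python3 - <<'E'
from h import *
for cam in ("top",):
    im=cams.get_image(cam); I=im["image"]; ch=I[:,:,0].astype(float); E=[]
    for u in list(range(212,240))+list(range(292,326)):
        v0=263-(u-207)*17/124
        rows=np.arange(int(v0)-7,int(v0)+8); g=-np.diff(cv2.GaussianBlur(ch[:,u-1:u+2],(1,3),0)[rows,1]); k=g.argmax()
        k=np.clip(k,1,len(g)-2); w=np.clip(g[k-1:k+2],0,None); E.append((u,rows[0]+.5+(w*np.arange(k-1,k+2)).sum()/w.sum()))
    P=np.array([toplane(im,p,36) for p in E],np.float32)
    vx,vy,x0,y0=cv2.fitLine(P,cv2.DIST_HUBER,0,.01,.01).ravel()
    if vy<0: vx,vy=-vx,-vy
    n=np.array([vy,-vx]); r=(P-[x0,y0])@n
    r_line=cams.cut_out(cam,"slip")[0]["pixels"]
    m=cv2.erode(cv2.morphologyEx(r_line.astype(np.uint8),cv2.MORPH_CLOSE,np.ones((9,9))),np.ones((3,3)))
    g=I.min(2).astype(float); w=np.clip(g-90,0,None)*m; v,u=np.where(w>20)
    L=np.array([toplane(im,p,44) for p in zip(u,v)]); c=np.average(L,axis=0,weights=w[v,u])
    print("edge yaw",np.arctan2(-vx,vy),"resid",r.std(),"line-edge",(c-[x0,y0])@n,c,len(u))
E
```

```text
edge yaw 0.1325105 resid 1.0499794 line-edge 3.563161605258954 [414.5198736  75.7571309] 135
```

The line lies about 3 mm inside the edge, which is within tolerance. There is plenty of time, so I'll nudge it 3 mm more to centre it.

{"op": "move_arm", "data": {
  "steps": [
    [[0, -1, 0], 0, 0.3],
    [[0, -1, 0], 0, 0.3],
    [[0, -1, 0], 0, 0.3],
    [[0, -1, 0], 0, 0.3],
    [[0, -1, 0], 0, 0.3],
    [[0, -1, 0], 0, 0.3],
    [[0, -1, 0], 0, 0.3],
    [[0, -1, 0], 0, 0.3],
    [[0, -1, 0], 0, 0.3],
    [[0, -1, 0], 0, 0.3],
    [[0, -1, 0], 0, 0.3],
    [[0, -1, 0], 0, 0.3],
    [[0, -1, 0], 0, 0.3],
    [[0, -1, 0], 0, 0.3],
    [[0, -1, 0], 0, 0.3],
    [[0, -1, 0], 0, 0.3],
    [[0, -1, 0], 0, 0.3],
    [[0, -1, 0], 0, 0.3],
    [[0, 0, 0], 0, 0.3],
    [[0, 0, 0], 0, 0.3]
  ]
}}

```text
t: 12.6
ee_pos: [546.6, 90.8, 202.4]
orientation: [3.134, 0.211, 0.0]
ft_force: [0.4, -0.5, -0.3]
width: 61.5
grasp_force: 0.0
```

```bash
python3 s.py
```

```text
t 12.6 p [546.6  90.8 202.4] yaw 0.134 tilt [ 0. -0. -1.] board xy [135.5   8.9] F [ 0.4 -0.5 -0.3] w 61.5 q [ 0.14  0.35  1.81 -0.    0.99  1.58]
```

{"op": "move_arm", "data": {
  "steps": [
    [[0, 0, 0.9], 0, 0.3],
    [[0, 0, 0.9], 0, 0.3],
    [[0, 0, 0.9], 0, 0.3],
    [[0, 0, 0.9], 0, 0.3],
    [[0, 0, 0.9], 0, 0.3],
    [[0, 0, 0.9], 0, 0.3],
    [[0, 0, 0.7], 0, 0.3],
    [[0, 0, 0.4], 0, 0.3],
    [[0, 0, 0], 0, 0.3],
    [[0, 0, 0], 0, 0.3]
  ]
}}

```text
t: 13.43
ee_pos: [546.8, 89.2, 39.7]
orientation: [3.135, 0.206, -0.001]
ft_force: [-0.2, 1.0, 0.6]
width: 61.5
grasp_force: 0.0
```

```bash
python3 s.py
```

```text
t 13.4333 p [546.8  89.2  39.7] yaw 0.131 tilt [-0. -0. -1.] board xy [135.6   7.3] F [-0.2  1.   0.6] w 61.5 q [ 0.14  0.6   1.88 -0.    0.67  1.58]
```

{"op": "move_arm", "data": {
  "steps": [
    [[-0.2, 0, 0], 0, 0.3],
    [[-0.2, 0, 0], 0, 0.3],
    [[-0.2, 0, 0], 0, 0.3],
    [[-0.1, 0, 0], 0, 0.3],
    [[-0.1, 0, 0], 0, 0.3],
    [[-0.06, 0, 0], 0, 0.3],
    [[-0.06, 0, 0], 0, 0.3],
    [[-0.06, 0, 0], 0, 0.3],
    [[-0.06, 0, 0], 0, 0.3],
    [[0, 0, 0], 0, 0.3],
    [[0, 0, 0], 0, 0.3]
  ]
}}

```text
t: 14.35
ee_pos: [521.3, 86.6, 39.9]
orientation: [-3.135, -0.207, -0.001]
ft_force: [1.5, -0.6, 2.5]
width: 61.4
grasp_force: 0.8
```

```bash
python3 s.py
```

```text
t 14.35 p [521.3  86.6  39.9] yaw 0.132 tilt [ 0.001  0.    -1.   ] board xy [109.9   8.1] F [ 1.5 -0.6  2.5] w 61.4 q [0.14 0.57 1.94 0.   0.63 1.58]
```

{"op": "move_arm", "data": {
  "steps": [
    [[0.3, 0, 0], 0, 0.3],
    [[0.3, 0, 0], 0, 0.3],
    [[0.3, 0, -0.5], 0, 0.3],
    [[0, 0, -1], 0, 0.3],
    [[0, 0, -1], 0, 0.3],
    [[0, 0, -1], 0, 0.3],
    [[0, 0, -1], 0, 0.3],
    [[0, 0, -1], 0, 0.3],
    [[0, 0, -1], 0, 0.3],
    [[0, 1, 0], 0, 0.3],
    [[0, 1, 0], 0, 0.3],
    [[0, 1, 0], 0, 0.3],
    [[0, 1, 0], 0, 0.3],
    [[0, 1, 0], 0, 0.3],
    [[0, 1, 0], 0, 0.3],
    [[0, 1, 0], 0, 0.3],
    [[0, 1, 0], 0, 0.3],
    [[0, 1, 0], 0, 0.3],
    [[0, 1, 0], 0, 0.3],
    [[0, 1, 0], 0, 0.3]
  ]
}}

```text
t: 16.02
ee_pos: [579.7, -184.6, 202.1]
orientation: [-3.135, -0.207, 0.001]
ft_force: [0.0, 0.0, -1.2]
width: 61.3
grasp_force: 0.0
```

{"op": "move_arm", "data": {
  "steps": [
    [[0, 1, 0], 0, 0.3],
    [[0, 1, 0], 0, 0.3],
    [[0, 1, 0], 0, 0.3],
    [[0, 1, 0], 0, 0.3],
    [[0, 1, 0], 0, 0.3],
    [[0, 1, 0], 0, 0.3],
    [[0, 1, 0], 0, 0.3],
    [[0, 0, 0], 0, 0.3],
    [[0, 0, 0], 0, 0.3]
  ]
}}

```text
t: 16.77
ee_pos: [602.3, -357.8, 201.5]
orientation: [-3.134, -0.204, 0.001]
ft_force: [0.2, 0.3, -0.5]
width: 61.8
grasp_force: 0.0
```

```bash
python3 m.py 5 | grep -v board; python3 - <<'E'
import cv2
a=cv2.imread("pics/top5.png")[180:290,190:350]; b=cv2.imread("pics/scene5.png")[170:290,210:350]
cv2.imwrite("pics/c5.png",cv2.hconcat([cv2.resize(a,(440,300),interpolation=2),cv2.resize(b,(350,300),interpolation=2)]))
E
```

```text
top [ 382.   84. 1131.]
slip 0.95 [263. 246.  51.  63.] [441.3  78.5] [142. 110.] 7.6 [[364.0, 124.0], [378.0, 15.0], [519.0, 33.0], [504.0, 142.0]]
line 97 [412.   73.2] [  5. 103.] 7.5 [[403.0, 124.0], [416.0, 22.0], [421.0, 22.0], [408.0, 125.0]]
garlic 0.69 [209. 190.  22.  21.] [572.4 214.8] [44. 42.] 45.5 [[542.0, 214.0], [572.0, 184.0], [603.0, 216.0], [573.0, 245.0]]
teaspoon 0.79 [316. 214.  17.  53.] [521.4 -48.8] [127.  26.] 5.8 [[457.0, -42.0], [459.0, -68.0], [586.0, -56.0], [583.0, -29.0]]
scene [203. 594. 665.]
slip 0.93 [288. 229.  70.  54.] [439.6  77.5] [140. 118.] 8.0 [[362.0, 126.0], [379.0, 9.0], [517.0, 29.0], [500.0, 146.0]]
line 57 [410.1  71.8] [  4. 100.] 7.7 [[402.0, 121.0], [415.0, 22.0], [419.0, 23.0], [405.0, 122.0]]
garlic 0.72 [204. 237.  20.  18.] [569.1 213.9] [47. 52.] 35.0 [[535.0, 222.0], [565.0, 179.0], [603.0, 206.0], [573.0, 249.0]]
teaspoon 0.63 [287. 185.  45.  17.] [522.6 -61.8] [126.  22.] 11.8 [[458.0, -64.0], [463.0, -86.0], [587.0, -60.0], [582.0, -38.0]]
```

View pics/c5.png

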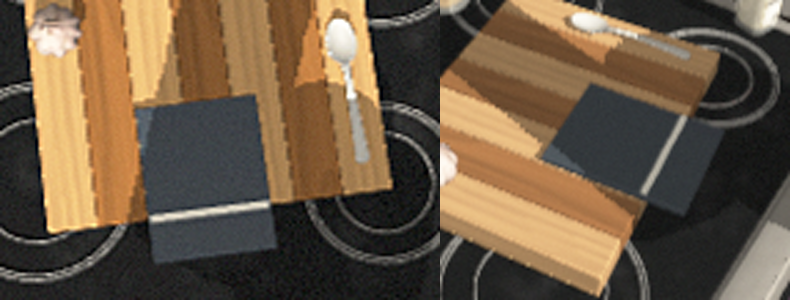

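The line at crop (152,218)–(268,203) now lies on the edge and square with it (about 0 ± 1 mm). Garlic and spoon have not moved.

```bash
python3 -c "
from workcell import ctrl
print(ctrl.close_job())"
```

```text
the job is handed in; nothing more can be done
None
```

I handed the job in with the slate's white line measured within about 1 mm of the board's front edge and square with it; garlic and teaspoon are in place, the robot is clear, and the hand-in returned no verdict.

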